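# Divert a setting block to its own tray

## Robot

A 6-joint arm with a two-finger parallel gripper is mounted at the origin on a cart in front of the work surface, level with it; the furniture and walls round the work are solid. World frame = base frame: x ahead of the robot, y to its left, z up, the work surface at z = 0. Lengths are in m, angles in rad, forces in N, time in s.
With the tool pointing down it reaches from about 0.3 to 0.875 m from the base axis. Payload 6.4 kg.
Tool frame: the origin (TCP) lies at the very end of the fingers, on their centre line; the grasp point (between the pads) lies 19 mm behind it (bot.tcp_to_grasp is the z of the grasp point in the tool frame, in m); z points along the fingers, y is the line along which they close (so a half turn about z gives the same grasp; the last joint's range is limited). The gripper opens to 88 mm and grips with 3 to 60 N. Pads are 18 mm wide; open, the fingers measure 123 mm over their backs; the gripper's body (75 mm by 187 mm) begins 45 mm behind the grasp point.
Start: joints at [1.121, 0.181, 1.607, -0, 1.354, -0.206], TCP at [0.139, 0.558, 0.239] pointing down, gripper open.
Joint ranges: [-2.99, 2.99], [-0.89, 2.07], [0.3, 2.58], [-1.14, 4.28], [0, 2.63], [-3.12, 3.12]. Speed limits (rad/s): [2.57, 2.57, 3.01, 3.14, 3.14, 3.14].

## Interface

Orientations are given as a unit quaternion [w, x, y, z].
In Python, from rig import bot gives the robot as it stands.
- The arm moves only by the tool play_rows, never from a script. Its argument "motion" is a list of rows, each a list of 5 numbers: the shift along the tool's x, y, z in cm, then the turn about the tool's z in rad, then the closure, from 0 (fully open) to 1 (shut). In form: [[dx, dy, dz, spin, fingers], ...]. A call has 1 to 20 rows; each row shifts and turns the commanded pose from where the row before left it, along the tool's axes as they then stand; what a row does not reach is not made up. A row lasts 1/8 s, in which the tool goes at most 62.5 mm and 10.7 degrees, less where a joint would pass 70% of its speed; a pose out of reach is approached as far as the arm can. A call is refused whole if a number of a shift passes 6.25 or a number of a turn 0.188, either way. A call with a gripper value outside its range is refused whole. The fingers move at their own pace and stop on an object; "force" is the grip in N (left out, the last holds). Time passes only in rows, so rows that do not move let the fingers close. It gives the time, the measured TCP pose, the force, the opening and the grip force at its end, in the units of the state.
- bot.get_state(): the state, without advancing time (a new reading comes with each control period).
- bot.capture(name): name is "side" or "top" or "wrist"; returns a dict with "pixels" (384x512x3 uint8, red, green, blue), "K" (3x3 intrinsics, pixels), "rvec" (rotation vector, rad) and "tvec" (3), from world to camera coordinates, as OpenCV has them; the wrist camera has in their place "tool_from_camera" (4x4, takes a point from camera to tool coordinates, whose origin is the TCP and whose axes are the flange's). Camera axes: x right, y down, z forward; pixel columns grow to the right and rows downward; lengths in m; the calibration is good to about 2 mm. The wrist camera is an equidistant fisheye: a pixel r from the principal point sees the ray r / f radians off the axis. A picture is of the moment at which its call begins: read the wrist's pose just before it. There is no depth.
- bot.sign_off(): hands the job in; it is judged then, once.
The state is a dict: "time_s": time; "joint_pos": joint angles; "dq": joint speeds; "joint_efforts": joint torques, N m; "tcp_pos": TCP position; "tcp_rot": TCP orientation; "wrist_force": force on the tool from outside, world axes, zero at the start; "ft_torque": the same for the moment, N m; "gripper_width": finger opening in m; "finger_force": force on a finger pad.
Only numpy, scipy, OpenCV 4.12 (cv2) and the standard library are available. Lean on these libraries where they do the work, as an engineer would, in place of code of your own. Each camera call takes 0.05 s, during which the arm holds its last target. There are 200 camera calls.

## Task

Send the loose setting block through the two-way sorting chute into the tray that already holds the other setting block, not the tray with the round bush. First throw the diverter lever fully over so that the flap opens the chute to that tray (the flap shuts the chute on the side the lever leans to), then drop the block in through the open mouth at the top; do not put it into a tray by hand.

Things in the scene. Friction and masses are not known exactly. Their poses are not given: they have to be found in the camera images.
- block: The block to sort: plain grey ground-steel setting block, 25 x 40 x 18 mm (its x, y, z), about 0.16 kg, lying flat and loose on the bench to the right of the sorting chute. Origin at the centre of its underside, z up.
- sample_block: An identical setting block, 25 x 40 x 18 mm, lying loose in one of the two trays; it marks the tray for blocks. Origin at the centre of its underside.
- sample_bush: Round steel bush with a hole, 32 mm across, 18 mm high, lying loose in the other tray. Origin at the centre of its underside.
- sorter: Two-way sorting chute of sheet aluminium, fixed; base 84 x 352 x 6 mm (x, y, z); in its middle a housing 72 mm deep (x), 144 mm wide (y), top 195 mm above the bench. Origin at the centre of its underside; +y is its left seen from the robot, its front with the lever faces -x; yaw varies. Inside, a flap above a ridge shuts one of two steep chutes, to the left (+y) and right (-y) tray.
- mouth (a point): Centre of the open mouth, in the plane of the sorter's top, 195 mm above the bench; the opening measures 64 mm in the sorter's x and 120 mm in y and narrows to 96 mm in y 30 mm lower down. With the lever thrown over, the flap's upper edge stays about 43 mm below this plane. Axes as the sorter's.
- left_tray (a point): Centre of the floor (6 mm above the bench) of the left tray (sorter's +y), an open-topped box beside the housing: inside 64 mm (x) by 98 mm (y), 70 to 168 mm off the sorter's middle, walls 35 mm high.
- right_tray (a point): The same for the right tray (sorter's -y).
- diverter (a joint): Angle of lever and flap, rad. 0 = upright, near where it starts; + = lever leans to the sorter's +y (left): the left chute is shut, parts go to the RIGHT tray; - = lever leans right: parts go to the LEFT tray. Stops at -0.6 and +0.6; beyond 0.5 it counts as fully over. Friction hinge: about 1.5 N at the grip, stays where left. Axis along the sorter's x through point diverter_hinge.
- diverter_hinge (a point): Point on the hinge axis of lever and flap, 88 mm above the bench, over the sorter's middle.
- grip (a point): Middle of the lever's black grip: a round bar 18 mm thick, 42 mm long, along the sorter's x, in front of the housing at the lever's end; 75.5 mm in front (-x) of the hinge point, 130 mm from the hinge axis; 218 mm above the bench when upright, 195 mm when fully over (then 73 mm off the middle in y). Can be pinched from above across the sorter's y, or pushed sideways.
Mind the look-alikes: they are no part of the job. What is shaped like the sample_block but brown is not meant.

How it is judged:
By the outcome, as a careful person would: the job done as asked, in the order asked, and still so for the second after the job is handed in, with the robot touching nothing.
It also fails if it takes over 48 s, if anything falls off the work surface, if the arm or the gripper's body presses on something with over 40 N, if the wrist force passes 120 N, or if a joint passes its speed limit or range.

## Working session

There is one attempt and no reset: what is moved stays moved. The work goes in short steps, Python scripts to look and compute and a tool call to move; the robot and the scene stay as the last step left them, time stands still between calls to the robot, and variables do not carry over. Pictures are saved under pics/ and viewed, at most 10 in all, crops included, and the job is handed in when it is done.

Besides the shell and the picture viewer there is one more tool, called in YAML: its name, and indented under it one key for each argument. play_rows: Moves the arm, as the interface text tells. Its arguments: {"type":"object","properties":{"motion":{"type":"array"},"force":{"type":"number"}},"required":["motion"]}

```bash
mkdir -p pics; python3 - <<'E'
from rig import bot
import cv2,pickle
d={}
for n in("side","top"):
    c=bot.capture(n); d[n]=c
    cv2.imwrite(f"pics/{n}0.png",cv2.resize(c["pixels"][:,:,::-1],(800,600),interpolation=cv2.INTER_CUBIC))
    print(n,c["K"],c["rvec"],c["tvec"])
pickle.dump(d,open("cams.pkl","wb"))
print(bot.get_state(),bot.tcp_to_grasp)
E
```

```text
side [[380.36284961   0.         257.66518673]
 [  0.         380.36284961 192.09278555]
 [  0.           0.           1.        ]] [ 2.25233149 -0.50827391  0.20935688] [-0.3644428   0.44302673  0.7966781 ]
top [[493.07168436   0.         255.68535282]
 [  0.         493.07168436 181.97904873]
 [  0.           0.           1.        ]] [ 2.19343659 -2.20989102  0.07509146] [0.25111045 0.52598857 1.22259334]
{'time_s': 0.1, 'joint_pos': array([ 1.12071037e+00,  1.81441447e-01,  1.60785027e+00, -2.03663432e-05,
        1.35379879e+00, -2.06324653e-01]), 'dq': array([-0.00073054, -0.00170869, -0.00336241, -0.0002547 ,  0.00107747,
       -0.00042529]), 'joint_efforts': array([ 6.86534513e-04, -4.34822845e+01, -3.42694509e+01,  7.03332759e-02,
        3.40788800e-02, -6.70416307e-05]), 'tcp_pos': array([0.1385794 , 0.55758186, 0.23794236]), 'tcp_rot': array([-2.32001185e-04,  1.21576904e-01,  9.92581732e-01, -7.12157711e-04]), 'wrist_force': array([-1.12668485,  0.19667065,  0.35841943]), 'ft_torque': array([ 0.03596385, -0.01380608, -0.07171225]), 'finger_force': 0.0, 'gripper_width': 0.08826071618094374} -0.0187
```

View pics/side0.png

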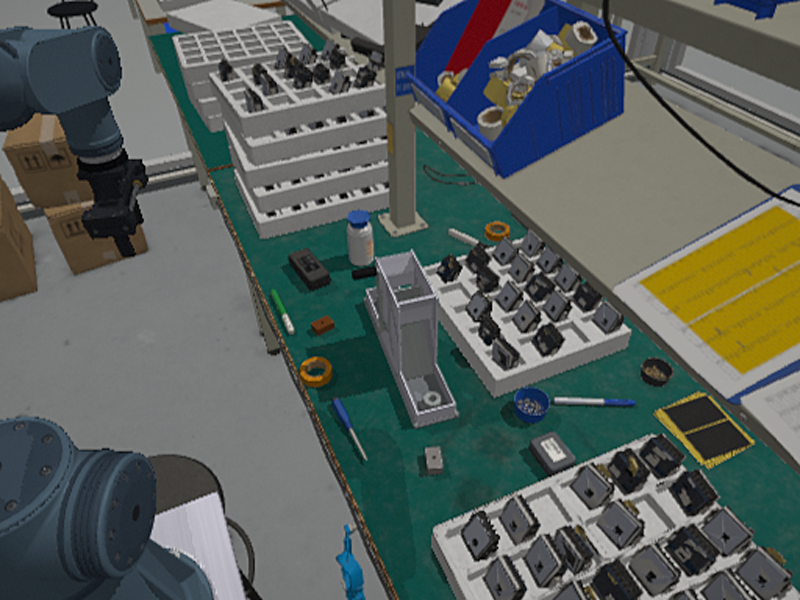

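View pics/top0.png

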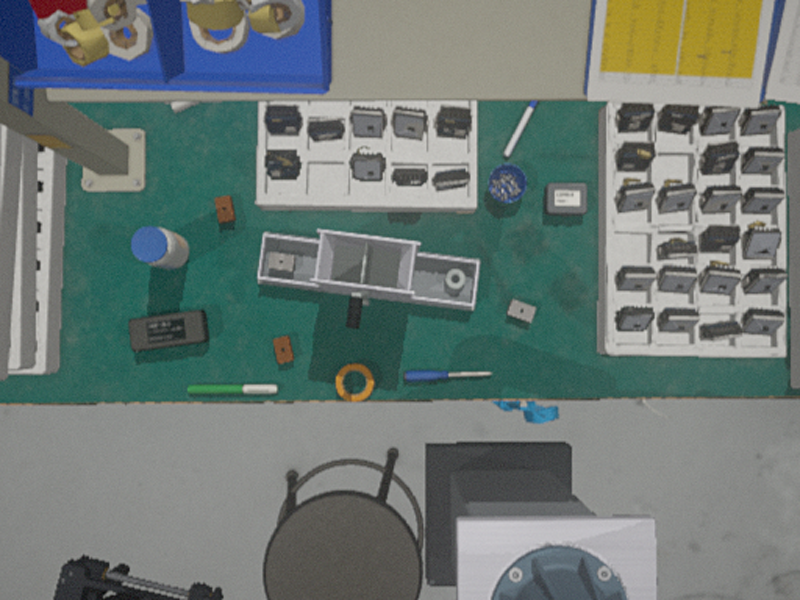

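The side view shows the sorter around (415,340) and a loose grey block at (433,459). In the top view the sample_block is in the left (+y) tray at (281,261) and the bush is in the right tray at (456,279). The lever grip is at about (355,311).

Candidates for the block are grey at (521,311), brown at (283,350) and brown at (224,209). Only the grey one fits: it is the right colour and lies to the right of the sorter. I'll confirm it in a crop.

```bash
python3 - <<'E'
import cv2,pickle
d=pickle.load(open("cams.pkl","rb"))
im=d["top"]["pixels"][:,:,::-1][140:226,160:360]
cv2.imwrite("pics/topc.png",cv2.resize(im,None,fx=4,fy=4,interpolation=cv2.INTER_CUBIC))
E
```

```text
(no output)
```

View pics/topc.png

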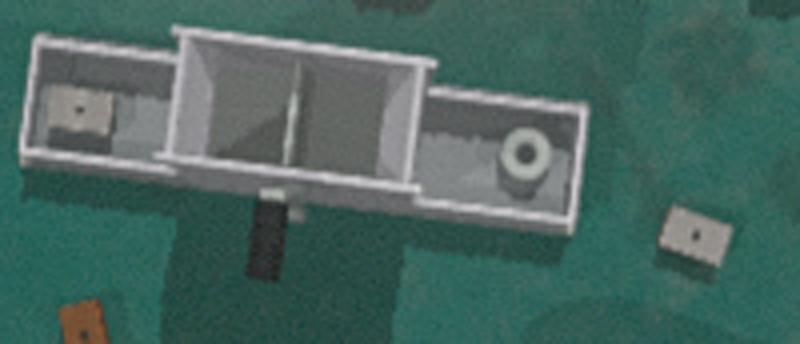

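The crop confirms it: the grey block's top face has corners at about (675,206), (733,233), (719,267) and (660,238). It is identical in look to the sample in the left tray, and the other candidates are brown.

```bash
cat > h.py <<'E'
import numpy as np,cv2,pickle
d=pickle.load(open("cams.pkl","rb"))
def ray(c,uv,z):
    R=cv2.Rodrigues(c["rvec"])[0]; C=-R.T@c["tvec"]
    p=R.T@np.linalg.inv(c["K"])@np.array([*uv,1.]); return C+p*(z-C[2])/p[2]
def top(u,v,z): return ray(d["top"],((u+.5)/4-.5+160,(v+.5)/4-.5+140),z)
E
python3 - <<'E'
from h import *
np.set_printoptions(precision=4,suppress=True)
B=np.array([top(u,v,.018) for u,v in[(675,206),(733,233),(719,267),(660,238)]]);print("block",B.mean(0))
for i in range(4):
    e=B[(i+1)%4]-B[i];print(np.linalg.norm(e),np.degrees(np.arctan2(e[1],e[0])))
H=np.array([top(u,v,.195) for u,v in[(178,28),(435,63),(415,192),(160,155)]])
T=np.array([top(u,v,.041) for u,v in[(37,36),(586,104),(573,235),(22,160)]])
for P in(H,T):
    print(P.mean(0))
    for i in range(4):
        e=P[(i+1)%4]-P[i];print(np.linalg.norm(e),np.degrees(np.arctan2(e[1],e[0])))
for z in(.218,): print("grip",top(267,240,z))
# side camera check of block: centre of top (433,452) in 800px
print("side block",ray(d["side"],(433/1.5625,453/1.5625),.018))
for p in[(377,257),(412,250),(438,288),(400,301)]: print("side house",ray(d["side"],(p[0]/1.5625,p[1]/1.5625),.195))
from rig import bot
from scipy.spatial.transform import Rotation as Ro
q=bot.get_state()["tcp_rot"];print(Ro.from_quat(q,scalar_first=True).as_matrix())
E
```

```text
block [0.4846 0.0527 0.018 ]
0.03984886473862105 -115.42897735731168
0.022990518170722445 156.65015051532083
0.04090060783488718 63.362590578303376
0.022113790855082947 -25.969349612492852
[0.5505 0.2962 0.195 ]
0.13863704951877465 -98.14727418971717
0.06990389182777616 170.6947801059403
0.13723351521929208 81.323233898426
0.06862140789421342 -8.150000072106149
[0.5486 0.296  0.041 ]
0.3388469976328131 -97.45500766982903
0.08076980938397146 173.58211486014523
0.33941714055481 81.82369175646376
0.07648926166518862 -6.766818047991584
grip [0.4806 0.3116 0.218 ]
side block [0.4865 0.0612 0.018 ]
side house [0.5276 0.371  0.195 ]
side house [0.594 0.362 0.195]
side house [0.5871 0.2456 0.195 ]
side house [0.5147 0.2439 0.195 ]
[[-0.9704  0.2413 -0.0006]
 [ 0.2414  0.9704 -0.0014]
 [ 0.0003 -0.0015 -1.    ]]
```

play_rows:
  motion:
    - [0,0,0,-0.105,1]
    - [-3,-1.2,0,0,1]
    - [-3,-1.2,0,0,1]
    - [-3,-1.2,0,0,1]
    - [-3,-1.2,0,0,1]
    - [-3,-1.2,0,0,1]
    - [-3,-1.2,0,0,1]
    - [-3,-1.2,0,0,1]
    - [-3,-1.2,0,0,1]
    - [-3,-1.2,0,0,1]
    - [-3,-1.2,0,0,1]
    - [-3,-1.2,0,0,1]
    - [-3,-1.2,0,0,1]
    - [0,0,0,0,1]
    - [0,0,0,0,1]
  force: 10

```text
time_s: 1.98
tcp_pos: [0.4746, 0.3658, 0.2382]
tcp_rot: [-0.001, 0.069, 0.998, -0.0]
wrist_force: [0.5, 0.4, -0.2]
gripper_width: 0.0004
finger_force: 0.0
```

play_rows:
  motion:
    - [0,0,2,0,1]
    - [0,0,2,0,1]
    - [0,0,2,0,1]
    - [0,0,0,0,1]
    - [0,-1.5,0,0,1]
    - [0,-1.5,0,0,1]
    - [0,-1,0,0,1]
    - [0,-1,0,0,1]
    - [0,-1,0,0,1]
    - [0,-1,0,0,1]
    - [0,-1,0,0,1]
    - [0,-1,0,0,1]
    - [0,0,0,0,1]

```text
time_s: 3.6
tcp_pos: [0.4629, 0.2756, 0.1787]
tcp_rot: [-0.0, 0.07, 0.998, -0.0]
wrist_force: [-0.3, 0.2, 0.3]
gripper_width: 0.0006
finger_force: 0.0
```

```bash
python3 - <<'E'
from rig import bot
import cv2
im=bot.capture("side")["pixels"][:,:,::-1][130:290,190:330]
cv2.imwrite("pics/s2.png",cv2.resize(im,None,fx=3.7,fy=3.7,interpolation=cv2.INTER_CUBIC))
E
```

```text
(no output)
```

View pics/s2.png

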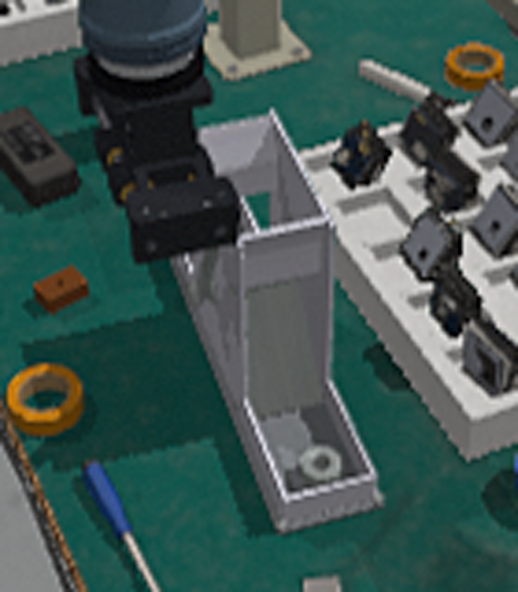

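The gripper hides the grip and no stop force has shown yet. I'll push on slowly.

play_rows:
  motion:
    - [0,-0.5,0,0,1]
    - [0,-0.5,0,0,1]
    - [0,-0.3,0,0,1]

```text
time_s: 4.03
tcp_pos: [0.461, 0.2634, 0.1786]
tcp_rot: [-0.0, 0.069, 0.998, 0.0]
wrist_force: [0.4, 1.6, -0.5]
gripper_width: 0.0005
finger_force: 0.6
```

play_rows:
  motion:
    - [0,-0.3,0,0,1]
    - [0,-0.3,0,0,1]

```text
time_s: 4.28
tcp_pos: [0.4606, 0.2592, 0.1788]
tcp_rot: [0.0, 0.07, 0.998, 0.002]
wrist_force: [2.9, 16.4, -5.7]
gripper_width: 0.0003
finger_force: 7.8
```

The lever is on its right stop: 16 N at the expected y of about -49 mm. I'll back off, rise, and go above the block.

play_rows:
  motion:
    - [0,1,0,0,1]
    - [0,2,0,0,1]
    - [0,0,-3,0,1]
    - [0,0,-3.5,0,1]
    - [0,0,0,0,1]
    - [-0.5,-2.4,0,0,1]
    - [-0.5,-2.4,0,0,1]
    - [-0.5,-2.4,0,0,1]
    - [-0.5,-2.4,0,0,1]
    - [-0.5,-2.4,0,0,0]
    - [-0.5,-2.4,0,0,0]
    - [-0.5,-2.4,0,0,0]
    - [-0.5,-2.4,0,0,0]
    - [-0.6,-2.4,0,0,0]
    - [-0.6,-1.6,0,0,0]
    - [0,0,0,0.157,0]
    - [0,0,0,0.157,0]
    - [0,0,0,0,0]

```text
time_s: 6.52
tcp_pos: [0.4839, 0.0506, 0.2432]
tcp_rot: [-0.0, 0.224, 0.975, -0.0]
wrist_force: [-0.2, 0.1, 0.4]
gripper_width: 0.0872
finger_force: 0.0
```

```bash
python3 - <<'E'
from rig import bot
import cv2,pickle,numpy as np
s=bot.get_state();c=bot.capture("wrist");t=bot.capture("top")
pickle.dump((s,c),open("w.pkl","wb"))
print(c["K"],c["tool_from_camera"],s["tcp_pos"],s["tcp_rot"])
a=cv2.resize(c["pixels"][:,:,::-1],(800,600),interpolation=cv2.INTER_CUBIC)
cv2.imwrite("pics/w.png",a)
b=t["pixels"][:,:,::-1][140:226,160:360]
cv2.imwrite("pics/t3.png",cv2.resize(b,None,fx=4,fy=4,interpolation=cv2.INTER_CUBIC))
E
```

```text
[[297.31863964   0.         261.43079937]
 [  0.         297.31863964 193.57926479]
 [  0.           0.           1.        ]] [[ 8.45064479e-04 -9.66056616e-01 -2.58329056e-01  6.70888843e-02]
 [ 9.99999555e-01  7.07816002e-04  6.24295902e-04 -2.33710905e-04]
 [-4.20255746e-04 -2.58329469e-01  9.66056784e-01 -1.45508466e-01]
 [ 0.00000000e+00  0.00000000e+00  0.00000000e+00  1.00000000e+00]] [0.48387006 0.05061228 0.24318365] [-4.48358437e-04  2.23715009e-01  9.74654499e-01 -1.17331179e-05]
```

View pics/w.png

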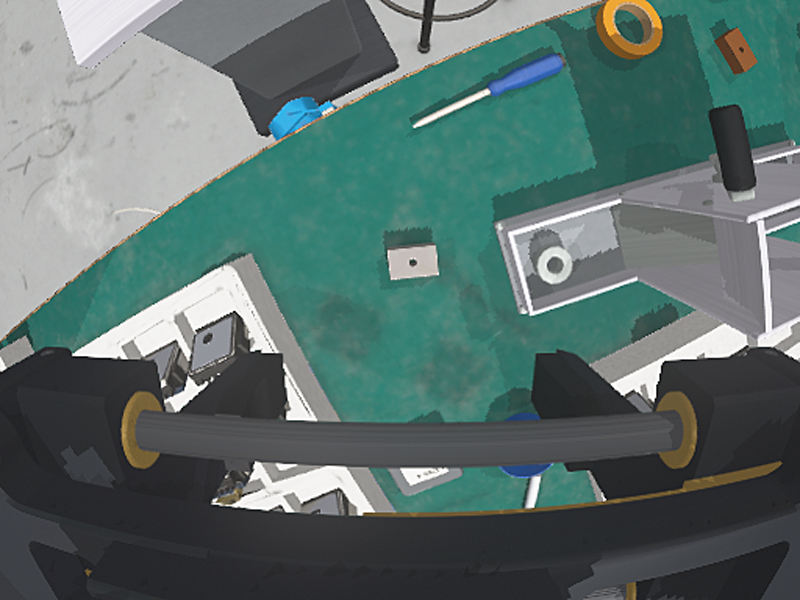

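View pics/t3.png

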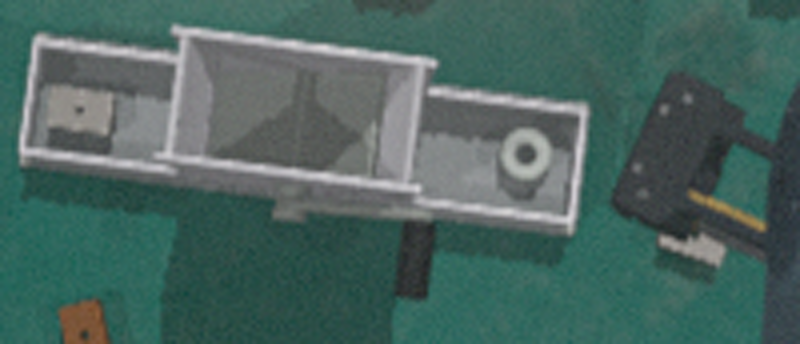

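The top view shows the grip at (415,260) and the flap edge at (375,150), so the flap leans right and the left chute is open. The wrist view shows the block with its top face at (388–438, 245–278), long side along the finger line.

```bash
python3 - <<'E'
from h import *
from scipy.spatial.transform import Rotation as Ro
s,c=pickle.load(open("w.pkl","rb"))
T=c["tool_from_camera"];K=c["K"];R=Ro.from_quat(s["tcp_rot"],scalar_first=True).as_matrix()
def w(u,v,z):
    u=(u+.5)/1.5625-.5;v=(v+.5)/1.5625-.5
    x=np.array([u-K[0,2],v-K[1,2]])/K[0,0];r=np.hypot(*x)
    D=R@T[:3,:3]@np.array([*(x/r*np.sin(r)),np.cos(r)]);C=R@T[:3,3]+s["tcp_pos"]
    return C+D*(z-C[2])/D[2]
P=np.array([w(*p,.018) for p in[(388,248),(437,245),(438,276),(390,280)]])
print(P.mean(0), R.T@(P.mean(0)-s["tcp_pos"]))
for i in range(4):
    e=P[(i+1)%4]-P[i];print(np.linalg.norm(e),np.degrees(np.arctan2(e[1],e[0])))
g=top(415,260,.204);print("grip",g)
E
```

```text
[0.48358679 0.0546999  0.018     ] [0.00184187 0.00360526 0.22518454]
0.03950371296722559 67.77605434341906
0.025528301272243523 -23.27997403798154
0.03930003759626257 -110.9152551159583
0.02642278343526396 157.21970764371375
grip [0.46967987 0.23423712 0.204     ]
```

play_rows:
  motion:
    - [0.2,0.3,2,-0.035,0]
    - [0,0,3.5,0,0]
    - [0,0,3.5,0,0]
    - [0,0,3.5,0,0]
    - [0,0,3.5,0,0]
    - [0,0,3,0,0]
    - [0,0,2,0,0]
    - [0,0,1.5,0,0]
    - [0,0,1.2,0,0]
    - [0,0,0,0,0]
    - [0,0,0,0,0.7]
    - [0,0,0,0,0.7]
    - [0,0,0,0,0.7]
    - [0,0,0,0,0.7]
  force: 25

```text
time_s: 8.38
tcp_pos: [0.4836, 0.0539, 0.007]
tcp_rot: [0.0, 0.207, 0.978, 0.0]
wrist_force: [0.4, 0.4, 0.2]
gripper_width: 0.0503
finger_force: 0.0
```

play_rows:
  motion:
    - [0,0,0.2,0,0.7]
    - [0,0,0,0,0.8]
    - [0,0,0,0,0.8]
    - [0,0,0,0,0.8]
    - [0,0,0,0,0.8]

```text
time_s: 9.0
tcp_pos: [0.4837, 0.054, 0.0051]
tcp_rot: [0.0, 0.207, 0.978, 0.0]
wrist_force: [-1.7, 0.5, 4.7]
gripper_width: 0.0402
finger_force: 24.5
```

play_rows:
  motion:
    - [0,0,-2,0,0.8]
    - [0,0,-4,0,0.8]
    - [0,0,-4,0,0.8]
    - [0,0,-4,0,0.8]
    - [0,0,-4,0,0.8]
    - [0,0,-4,0,0.8]
    - [0,0,-3.5,0,0.8]
    - [0,0,0,-0.14,0.8]
    - [0,0,0,-0.14,0.8]
    - [-0.3,2.6,0,0,0.8]
    - [-0.3,2.6,0,0,0.8]
    - [-0.3,2.6,0,0,0.8]
    - [-0.3,2.6,0,0,0.8]
    - [-0.3,2.6,0,0,0.8]
    - [-0.3,2.6,0,0,0.8]
    - [-0.3,2.6,0,0,0.8]
    - [-0.3,2.6,0,0,0.8]
    - [-0.3,2.6,0,0,0.8]
    - [-0.3,2.5,0,0,0.8]
    - [0,0,0,0,0.8]

```text
time_s: 11.5
tcp_pos: [0.5483, 0.3075, 0.2587]
tcp_rot: [-0.001, 0.068, 0.998, -0.0]
wrist_force: [-0.2, -0.9, -1.9]
gripper_width: 0.0402
finger_force: 24.4
```

```bash
python3 - <<'E'
from rig import bot
import cv2
im=bot.capture("side")["pixels"][:,:,::-1][130:290,190:330]
cv2.imwrite("pics/s4.png",cv2.resize(im,None,fx=3.7,fy=3.7,interpolation=cv2.INTER_CUBIC))
E
```

```text
(no output)
```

View pics/s4.png

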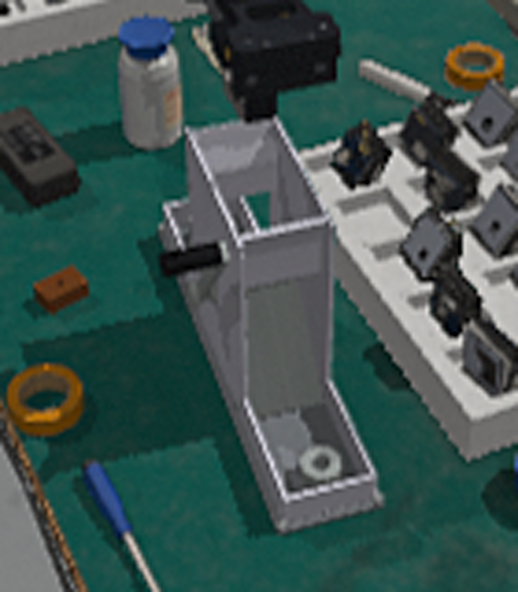

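The lever leans right with its grip at (195,260). The block is held above the mouth. I'll lower it and release.

play_rows:
  motion:
    - [0,0,2,0,0.8]
    - [0,0,2,0,0.8]
    - [0,0,1.5,0,0.8]
    - [0,0,1.5,0,0.8]
    - [0,0,0,0,0.8]
    - [0,0,0,0,0.45]
    - [0,0,0,0,0.45]
    - [0,0,0,0,0.45]
    - [0,0,-2,0,0.45]
    - [0,0,-3,0,0.45]
    - [0,0,-4,0,0.45]
    - [0,0,-4,0,0.45]
    - [5,0,0,0,0.45]
    - [5,0,0,0,0.45]
    - [5,0,0,0,0.45]
    - [0,0,0,0,0.45]

```text
time_s: 13.55
tcp_pos: [0.3978, 0.3278, 0.3219]
tcp_rot: [0.001, 0.067, 0.998, 0.001]
wrist_force: [0.5, -0.2, 0.5]
gripper_width: 0.0485
finger_force: 0.0
```

```bash
python3 - <<'E'
from rig import bot
import cv2
b=bot.capture("top")["pixels"][:,:,::-1][140:226,160:360]
cv2.imwrite("pics/t5.png",cv2.resize(b,None,fx=4,fy=4,interpolation=cv2.INTER_CUBIC))
E
```

```text
(no output)
```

View pics/t5.png

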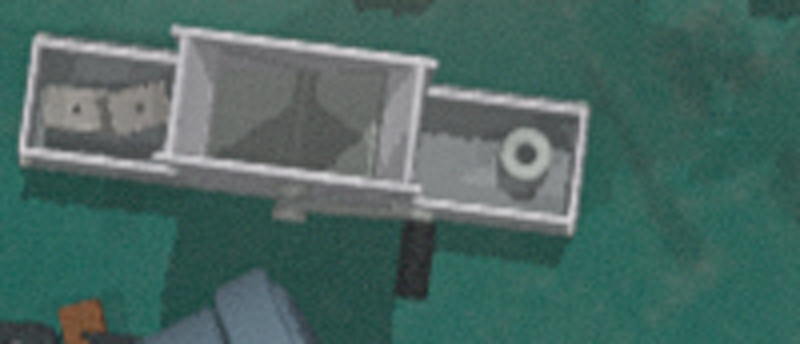

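The block lies at (140,107) in the left tray, beside the sample block at (75,108). The lever is still fully over to the right, and the arm is clear.

```bash
python3 -c "
from rig import bot
print(bot.sign_off())"
```

```text
the job is handed in; nothing more can be done
None
```

I threw the diverter lever fully right, then dropped the grey setting block through the mouth. It came to rest in the left tray beside the sample block, and I handed the job in at about 13.6 s.

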